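Put the mixed-up lids back on their grinding jars

ROBOT

A 7-joint arm with a two-finger parallel gripper is mounted at the origin on a cart in front of the work surface, level with it; the furniture and walls round the work are solid. World frame = base frame: x ahead of the robot, y to its left, z up, the work surface at z = 0. Lengths are in mm, angles in rad, forces in N, time in s.
With the tool pointing down it reaches from about 400 to 875 mm from the base axis. Payload 4.4 kg.
Tool frame: the origin (TCP) lies midway between the tips of the shut fingers; the grasp point (between the pads) lies 19 mm behind it; z points along the fingers, y is the line along which they close (so a half turn about z gives the same grasp; the last joint's range is limited). The gripper opens to 85 mm and grips with 20 to 120 N. Pads are 22 mm wide; open, the fingers measure 114 mm over their backs; the gripper's body (76 mm by 85 mm) begins 54 mm behind the grasp point. The pads swing forward as they close: fully open they stand 13 mm farther back than shut.
Start: joints at [1.049, 0.628, 0.038, 1.517, -0.027, 0.996, -0.02], TCP at [286.147, -583.642, 195.113] pointing down, gripper open.
Joint ranges: [-3.06, 3.06], [-0.37, 2.12], [-1.25, 1.32], [0.18, 2.47], [-1.1, 4.24], [0.23, 1.98], [-2.94, 2.94]. Speed limits (rad/s): [2.57, 2.57, 3.14, 3.14, 3.14, 3.14, 3.14].

INTERFACE

Orientations are given as [roll, pitch, yaw] about the fixed x, y, z axes, in that order (R = Rz(yaw) Ry(pitch) Rx(roll)).
In Python, from cell import readout, optics, order gives the robot as it stands.
- The arm moves only by the shell command python3 -m jog 'ROWS'. ROWS is a JSON object of lists of equal length, an entry for each row: "claw": the opening, from 0 (shut) to 1 (fully open); "xyz": the shift along the tool's x, y, z each as a share of 0.1 m, from -1 to 1, a list of three; "twist": the turn, a rotation vector about the tool's x, y, z each as a share of 180 degrees, from -1 to 1, a list of three. A call has 1 to 12 rows; each row shifts and turns the commanded pose from where the row before left it, along the tool's axes as they then stand; what a row does not reach is not made up. A row lasts 1/8 s, in which the tool goes at most 62.5 mm and 10.7 degrees, less where a joint would pass 70% of its speed; a pose out of reach is approached as far as the arm can. A call with a number of a shift or a turn outside -1 to 1 is refused whole. A call with a gripper value outside its range is refused whole. The fingers move at their own pace and stop on an object; the grip force is fixed at half the most. Time passes only in rows, so rows that do not move let the fingers close. It gives the time, the measured TCP pose, the force, the opening and the grip force at its end, in the units of the state.
- readout.read_state(): the state, without advancing time (a new reading comes with each control period).
- optics.get_image(name): name is "side" or "top" or "wrist"; returns a dict with "color" (480x640x3 uint8, red, green, blue), "fovy" (degrees; the focal length in pixels is half the picture's height over the tangent of half this angle, whatever the lens; pixels are square), "cx", "cy" (the principal point, pixels), "view" (4x4, takes a point from world to camera coordinates). Camera axes: x right, y up, looking along -z (the intrinsics and any distortion apply to the point x, -y, -z); pixel columns grow to the right and rows downward; lengths in mm; the calibration is good to about 2 mm. A picture is of the moment at which its call begins. There is no depth.
- order.finish_job(): hands the job in; it is judged then, once.
Trained networks look in the newest picture that a camera, given by its name, has taken for a name from the list of things; names that differ only in an ending like _2 or _b are one class to them, and where a whole thing is asked for, a point or a joint stands for the part that bears it (a point fixed in the world has none). Each returns a list of dicts, best first, with "score" (0 to 1); they miss things now and then, are a little off and sometimes report something else, mostly with a low value. They report only what shows in the picture. A call takes as long as a camera call. They do not tell look-alikes from the thing itself.
- optics.boxes_of(camera, label): "rect" ([left, top, width, height] in pixels, round what is visible of it).
The state is a dict: "clock": time; "qpos": joint angles; "qd": joint speeds; "tau": joint torques, N m; "eef_pos": TCP position; "tool_rot": TCP orientation; "force": force on the tool from outside, world axes, zero at the start; "torque": the same for the moment, N m; "width": finger opening in mm; "gripper_force": force on a finger pad.
Only numpy, scipy, OpenCV 4.12 (cv2) and the standard library are available. Lean on these libraries where they do the work, as an engineer would, in place of code of your own. Each camera call takes 0.05 s, during which the arm holds its last target. There are 200 camera calls.

TASK

The lids of the three sample-mill grinding jars were mixed up after washing: every jar now wears a lid of another size. Swap them round so that each lid sits level and fully home on the jar of its own size (small on small, medium on medium, large on large), leaving the jars standing upright where they are; the round brown cork pad is free for laying a lid aside meanwhile.

Things in the scene. Friction and masses are not known exactly. Their poses are not given: they have to be found in the camera images.
- small_jar: small grinding jar, about 0.6 kg, loose, upright on the desk (z = 0): round steel jacket 70 mm wide and 46 mm tall, white ceramic liner, blind bore 24 mm wide and 26 mm deep in the middle of its flat top. Origin at the centre of its underside, z up. The small lid is its own.
- medium_jar: medium grinding jar, about 0.8 kg, loose, upright on the desk (z = 0): round steel jacket 80 mm wide and 54 mm tall, white ceramic liner, blind bore 32 mm wide and 26 mm deep in the middle of its flat top. Origin at the centre of its underside, z up. The medium lid is its own.
- large_jar: large grinding jar, about 0.95 kg, loose, upright on the desk (z = 0): round steel jacket 90 mm wide and 62 mm tall, white ceramic liner, blind bore 40 mm wide and 26 mm deep in the middle of its flat top. Origin at the centre of its underside, z up. The large lid is its own.
- small_lid: small lid, 90 g: steel flange 44 mm wide, 6 mm thick; below it a white spigot 8 mm long, tapering from 21.6 to 13.6 mm, for its jar's 24 mm bore; above it a dark knob 16 mm wide, 20 mm tall, to hold it by. Origin: axis at the flange's underside (= jar top when home); knob from 6 to 26 mm above, spigot 8 mm below (it stands on it when laid aside). z up. Starts on the medium jar, too loose.
- medium_lid: medium lid, 130 g: steel flange 52 mm wide, 6 mm thick; below it a white spigot 8 mm long, tapering from 29.6 to 21.6 mm, for its jar's 32 mm bore; above it a dark knob 18 mm wide, 20 mm tall, to hold it by. Origin: axis at the flange's underside (= jar top when home); knob from 6 to 26 mm above, spigot 8 mm below (it stands on it when laid aside). z up. Starts on the large jar, too loose.
- large_lid: large lid, 180 g: steel flange 60 mm wide, 6 mm thick; below it a white spigot 8 mm long, tapering from 37.6 to 29.6 mm, for its jar's 40 mm bore; above it a dark knob 20 mm wide, 20 mm tall, to hold it by. Origin: axis at the flange's underside (= jar top when home); knob from 6 to 26 mm above, spigot 8 mm below (it stands on it when laid aside). z up. Starts on the small jar, 8 mm proud.
- cork_pad: round brown cork pad, 100 mm in diameter and 4 mm thick, fixed flat on the desk, with nothing on it: a free spot. Origin at the centre of its underside.
- tape_roll: roll of beige masking tape lying flat, about 104 mm in diameter and 25 mm high, loose; a bystander among the jars. Origin at the centre of its underside.
Things that resemble listed ones, but are neither listed nor needed, are in the scene too. What is shaped like the medium_lid but purple is not meant.

How it is judged:
By the outcome, as a careful person would: the job done as asked, in the order asked, and still so for the second after the job is handed in, with the robot touching nothing.
It also fails if it takes over 93 s, if anything falls off the work surface, if the arm or the gripper's body presses on something with over 40 N, if the wrist force passes 120 N, or if a joint passes its speed limit or range.

## Working session

There is one attempt and no reset: what is moved stays moved. The work goes in short steps, Python scripts to look and compute and a shell command to move; the robot and the scene stay as the last step left them, time stands still between calls to the robot, and variables do not carry over. Pictures are saved under pics/ and viewed, at most 14 in all, crops included, and the job is handed in when it is done.

```bash
mkdir -p pics; ls; python3 - <<'E'
from cell import readout,optics
import cv2,numpy as np
s=readout.read_state(); print(s)
for n in ("top","side"):
    im=optics.get_image(n); cv2.imwrite(f"pics/{n}0.png",im["color"][:,:,::-1]); print(n,{k:v for k,v in im.items() if k!="color"})
    for l in ["small_jar","medium_jar","large_jar","small_lid","medium_lid","large_lid","cork_pad","tape_roll"]:
        print(l,[(b["rect"],round(b["score"],2)) for b in optics.boxes_of(n,l)][:4])
E
```

```text
pics
{'clock': 0.0, 'qpos': array([ 1.0492389 ,  0.62933094,  0.03844424,  1.51835379, -0.026979  ,
        0.9962985 , -0.02001687]), 'qd': array([ 0.00032618, -0.00038473,  0.00091218,  0.0015996 ,  0.00241056,
        0.00026783,  0.00160291]), 'tau': array([-2.70620876e-05, -5.63389349e+01,  1.22637145e+00, -1.93444777e+01,
        1.09947912e-02,  1.04874949e-02,  5.43414103e-06]), 'eef_pos': array([ 285.81008273, -583.03043567,  194.20358427]), 'tool_rot': array([-3.13972064e+00,  4.26447425e-05,  4.55750501e-01]), 'force': array([-0.08462316, -0.06383348,  0.74537724]), 'torque': array([ 0.00987452, -0.01379752,  0.01381049]), 'gripper_force': 0.0, 'width': 85.66485365245659}
top {'fovy': 53.33484352007386, 'cx': 320.0657459964565, 'cy': 235.54329994639747, 'view': array([[-1.89897290e-02, -9.99417252e-01,  2.83645314e-02,
         2.16933147e+02],
       [ 9.97201220e-01, -1.68805189e-02,  7.28338876e-02,
        -5.19888867e+02],
       [-7.23126358e-02,  2.96682411e-02,  9.96940659e-01,
        -9.02115114e+02],
       [ 0.00000000e+00,  0.00000000e+00,  0.00000000e+00,
   
[... 688 characters left out ...]
,  7.61509021e-01,
        -2.62373238e+02],
       [-1.48720213e-01, -7.46981265e-01,  6.47997908e-01,
        -6.61999679e+02],
       [ 0.00000000e+00,  0.00000000e+00,  0.00000000e+00,
         1.00000000e+00]])}
small_jar [([330.0, 259.7, 34.7, 31.1], 0.6)]
medium_jar [([255.8, 284.8, 48.0, 49.9], 0.75)]
large_jar [([237.9, 223.9, 51.5, 45.0], 0.91), ([256.4, 281.8, 45.7, 53.6], 0.68)]
small_lid [([264.8, 282.0, 23.6, 26.5], 0.69), ([255.1, 282.5, 46.6, 50.7], 0.48)]
medium_lid [([249.6, 217.6, 23.7, 25.2], 0.84), ([245.5, 200.4, 27.3, 17.6], 0.75)]
large_lid [([330.3, 244.3, 32.2, 25.8], 0.88)]
cork_pad [([306.5, 207.7, 45.4, 32.5], 0.87)]
tape_roll [([260.9, 344.9, 63.6, 62.2], 0.84)]
```

View pics/top0.png

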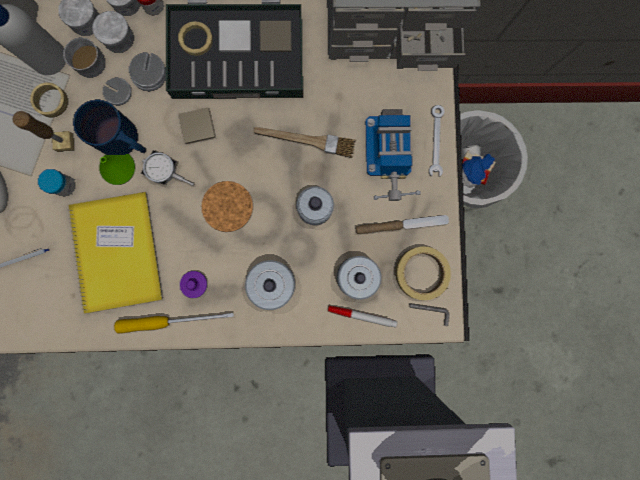

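View pics/side0.png

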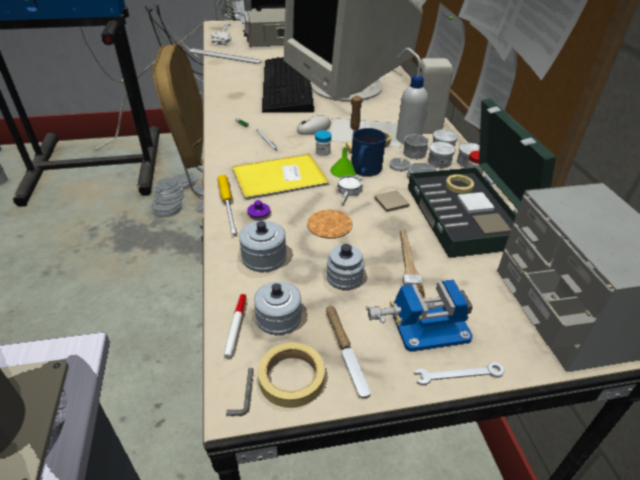

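```bash
cat > h.py <<'E'
from cell import readout,optics
import cv2,numpy as np
def f(im): return 240/np.tan(np.radians(im["fovy"])/2)
def proj(im,p):
    c=im["view"]@np.append(p,1); return np.array([im["cx"]+f(im)*c[0]/-c[2], im["cy"]-f(im)*c[1]/-c[2]])
def ray(im,uv):
    R=im["view"][:3,:3]; t=im["view"][:3,3]
    d=R.T@np.array([(uv[0]-im["cx"])/f(im),-(uv[1]-im["cy"])/f(im),-1]); return -R.T@t,d
def atz(im,uv,z):
    o,d=ray(im,uv); return (o+d*(z-o[2])/d[2]).round(1)
E
python3 - <<'E'
from h import *
im=optics.get_image("top"); sd=optics.get_image("side"); w=optics.get_image("wrist")
print("base",proj(im,[0,0,0]),proj(im,[286,-583,195]))
def dark(im,c,r=10,thr=70):
    g=im["color"].max(2); u,v=map(int,c); p=g[v-r:v+r+1,u-r:u+r+1]<thr; y,x=np.nonzero(p); return np.array([x.mean()+u-r,y.mean()+v-r]),p.sum()
for n,c,z in [("S on medium",(359,276),72),("M on large",(270,285),80),("L on small",(316,204),72)]:
    d,k=dark(im,c); print(n,d,k,atz(im,d,z))
for n,c,z in [("S",(277,291),72),("M",(262,226),80),("L",(347,250),72)]:
    d,k=dark(sd,c); print(n,d,k,atz(sd,d,z))
print("pad",atz(im,(227,207),4),atz(sd,(329.5,224),4),"tape",atz(im,(422,274),12),"purple",atz(im,(193,284),10))
print("jars(top rim centre)",atz(im,(358,276),54),atz(im,(271,285.5),62))
cv2.imwrite("pics/w0.png",w["color"][:,:,::-1]); print(w["view"].round(3),w["fovy"],w["cx"],w["cy"])
a=cv2.resize(im["color"][160:320,170:390],(0,0),fx=3,fy=3,interpolation=cv2.INTER_CUBIC); cv2.imwrite("pics/crop.png",a[:,:,::-1])
E
```

```text
base [434.97841097 510.93604643] [832.53678822 370.53209353]
S on medium [358.93442623 277.54098361] 61 [442.8 140.8  72. ]
M on large [269.51282051 284.74358974] 78 [433.4 300.5  80. ]
L on small [314.76086957 203.66304348] 92 [577.7 217.7  72. ]
S [276.5625  291.96875] 64 [441.5 129.6  72. ]
M [260.72619048 225.79761905] 84 [431.4 300.5  80. ]
L [345.80882353 252.61764706] 68 [576.6 206.5  72. ]
pad [583.2 387.1   4. ] [583.7 379.9   4. ] tape [446.3  12.1  12. ] purple [435.7 451.2  10. ]
jars(top rim centre) [445.4 140.5  54. ] [431.5 299.2  62. ]
[[ 4.41000e-01 -8.97000e-01 -0.00000e+00 -6.50523e+02]
 [ 8.48000e-01  4.17000e-01 -3.28000e-01  4.54140e+01]
 [ 2.94000e-01  1.45000e-01  9.45000e-01 -3.79976e+02]
 [ 0.00000e+00  0.00000e+00  0.00000e+00  1.00000e+00]] 71.28041016615677 317.88998390645787 240.80807856874526
```

View pics/crop.png

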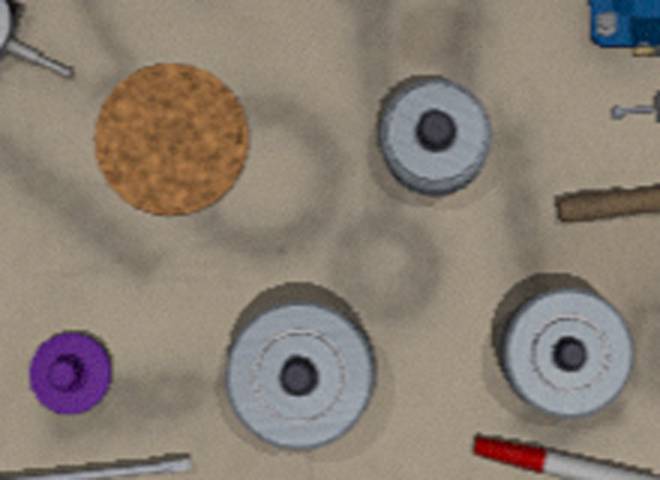

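Top picture: cork pad at (227,207), large lid on the small jar (315,204), medium lid on the large jar (270,285), small lid on the medium jar (359,277). Medium-lid-shaped candidates: grey one (270,285) on the large jar and purple one (193,284) lying on the desk. The grey one is meant because the purple is excluded, and the crop confirms it. Side picture agrees: same jars at (262,245), (278,305), (346,265). Now approach with the wrist camera.

```bash
python3 -m jog '{"claw":[0.6,0.6,0.6,0.6,0.6,0.6,0.6,0.6,0.6,0.6,0.6,0.6],"xyz":[[0,0,-0.3],[0,0,-0.2],[0,0,0],[0.4,-0.45,0],[0.4,-0.45,0],[0.4,-0.45,0],[0.4,-0.45,0],[0.1,-0.5,0],[0.1,-0.5,0],[0.1,-0.5,0],[0.1,-0.5,0],[0.1,-0.5,0]],"twist":[[0,0,0.0484],[0,0,0.0484],[0,0,0.0484],[0,0,0],[0,0,0],[0,0,0],[0,0,0],[0,0,0],[0,0,0],[0,0,0],[0,0,0],[0,0,0]]}'
```

```text
clock: 2.55
eef_pos: [496.6, -152.1, 245.4]
tool_rot: [3.141, -0.001, -0.0]
force: [1.5, 0.3, -0.0]
width: 51.1
gripper_force: 0.0
```

```bash
python3 -m jog '{"claw":[0.6,0.6,0.6,0.6,0.6,0.6,0.6,0.6,0.6,0.6],"xyz":[[0,-0.5,0],[0,-0.5,0],[0,-0.5,0],[0,-0.5,0],[0,-0.5,0],[0,-0.5,0],[0,-0.5,0],[0,-0.3,0],[0,0,0],[0,0,0]],"twist":[[0,0,0],[0,0,0],[0,0,0],[0,0,0],[0,0,0],[0,0,0],[0,0,0],[0,0,0],[0,0,0],[0,0,0]]}'
python3 - <<'E'
from h import *
w=optics.get_image("wrist"); cv2.imwrite("pics/w1.png",w["color"][:,:,::-1])
print(w["view"].round(3).tolist(), readout.read_state()["eef_pos"])
for n,p in [("S",(443,140,80)),("M",(433,300,88)),("L",(577,215,80)),("pad",(583,387,4))]: print(n,proj(w,p))
for l in ["small_jar","medium_jar","large_jar","small_lid","medium_lid","large_lid","cork_pad"]:
    print(l,[(b["rect"],round(b["score"],2)) for b in optics.boxes_of("wrist",l)][:3])
E
```

```text
clock: 3.8
eef_pos: [496.5, 225.1, 245.1]
tool_rot: [3.141, 0.0, -0.001]
force: [-1.0, -0.3, -0.1]
width: 51.1
gripper_force: 0.0
[[-0.0, -1.0, 0.001, 223.403], [0.945, -0.0, -0.328, -408.367], [0.328, 0.001, 0.945, -590.486], [0.0, 0.0, 0.0, 1.0]] [496.68529364 224.63818054 245.15545694]
S [393.49452791 255.39419147]
M [247.74737567 266.68619731]
L [326.60105896 127.23858962]
pad [179.34142874 121.41313566]
small_jar [([288.2, 88.2, 67.1, 73.4], 0.93)]
medium_jar [([353.4, 207.6, 71.9, 71.6], 0.68)]
large_jar [([213.0, 208.1, 82.5, 86.0], 0.75), ([436.8, 194.8, 91.3, 78.0], 0.45)]
small_lid [([375.3, 235.1, 36.5, 33.6], 0.7)]
medium_lid [([126.9, 224.9, 38.9, 39.3], 0.72), ([228.3, 241.0, 45.1, 42.6], 0.7), ([437.2, 196.3, 88.7, 75.7], 0.36)]
large_lid [([297.4, 94.8, 60.7, 64.5], 0.92), ([212.9, 209.3, 79.3, 83.6], 0.23)]
cork_pad [([138.0, 76.2, 85.8, 88.4], 0.92)]
```

View pics/w1.png

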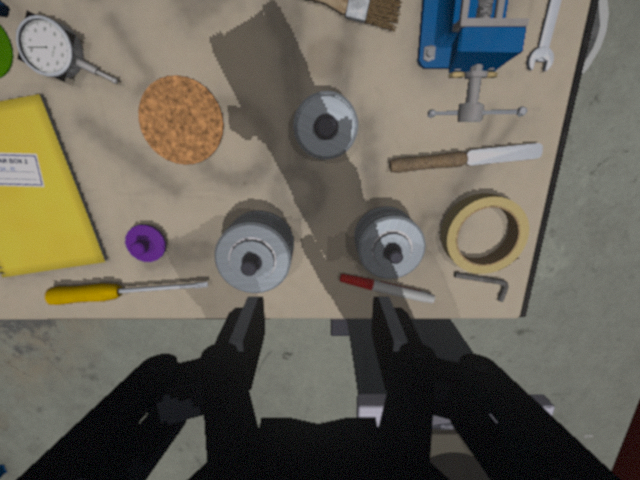

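Wrist picture: pad (181,120), large lid's knob (325,126), medium lid's (252,262), small lid's (394,252), purple decoy (146,241). Measuring knobs precisely.

```bash
cat >> h.py <<'E'
def dark(im,c,r=16,thr=60):
    g=im["color"].max(2); u,v=map(int,c); p=(g[v-r:v+r+1,u-r:u+r+1]<thr).astype(np.uint8)
    n,l,st,ce=cv2.connectedComponentsWithStats(p); k=1+np.argmax(st[1:,4]); return ce[k]+[u-r,v-r],st[k].tolist()
E
python3 - <<'E'
from h import *
w=optics.get_image("wrist")
for n,c,z in [("S",(394,253),72),("M",(251,263),80),("L",(325,126),72)]:
    for t in (50,70): 
        d,k=dark(w,c,16,t); print(n,t,d.round(1),k,atz(w,d,z))
hsv=cv2.cvtColor(w["color"],cv2.COLOR_RGB2HSV)
p=((hsv[:,:,1]>110)&(hsv[:,:,0]>5)&(hsv[:,:,0]<18))[60:180,120:240].astype(np.uint8)
y,x=np.nonzero(p); print("pad",x.mean()+120,y.mean()+60,p.sum(),atz(w,(x.mean()+120,y.mean()+60),4))
E
```

```text
S 50 [390.8 250.3] [6, 7, 17, 16, 134] [446.1 142.4  72. ]
S 70 [391.2 251.3] [5, 7, 19, 19, 208] [444.8 141.9  72. ]
M 50 [252.  259.2] [9, 7, 15, 15, 115] [438.5 297.4  80. ]
M 70 [251.5 262.1] [8, 6, 19, 21, 267] [435.  298.2  80. ]
L 50 [323.8 128.2] [6, 5, 23, 24, 206] [576.1 218.5  72. ]
L 70 [326. 127.] [5, 4, 25, 26, 505] [577.3 216.3  72. ]
pad 181.41659419029395 119.52843972864846 5749 [585.2 385.4   4. ]
```

```bash
python3 -m jog '{"claw":[0.6,0.6,0.6,0.6,0.6,0.6,0.6],"xyz":[[0.4,0.04,0.2],[0.405,0.04,0.3],[0,0,0.4],[0,0,0.35],[0,0,0.1],[0,0,0],[0,0,0]],"twist":[[0,0,0],[0,0,0],[0,0,0],[0,0,0],[0,0,0],[0,0,0],[0,0,0]]}'
python3 - <<'E'
from h import *
w=optics.get_image("wrist"); cv2.imwrite("pics/w2.png",w["color"][:,:,::-1])
print(proj(w,(577,216.5,80)),proj(w,readout.read_state()["eef_pos"]))
d,k=dark(w,proj(w,(577,216.5,72)),35,70); print(d,k,atz(w,d,72))
E
```

```text
clock: 5.12
eef_pos: [578.2, 218.8, 111.8]
tool_rot: [-3.14, -0.003, -0.0]
force: [0.1, 0.5, -0.1]
width: 51.3
gripper_force: 0.0
[319.14534613 256.1959607 ] [315.3968835  274.42018252]
[318.01781857 257.82451404] [0, 13, 66, 53, 1852] [572.6 217.3  72. ]
```

View pics/w2.png

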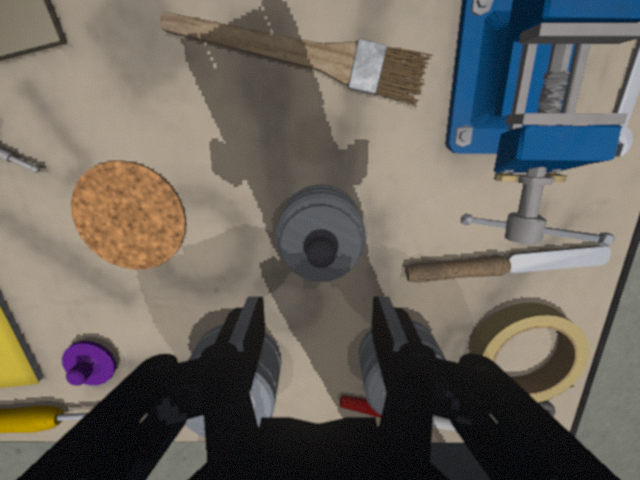

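```bash
python3 - <<'E'
from h import *
w=optics.get_image("wrist")
for t in (35,45,55,65):
    d,k=dark(w,(320,252),24,t); print(t,d.round(1),k,atz(w,d,71))
for n,z in (("top",71),("side",71)):
    im=optics.get_image(n); print(n,im["color"][0,0],proj(im,(577,216.5,71)))
g=w["color"].max(2)
print(g[225:280:3,320]); print(g[252,270:370:3])
E
```

```text
35 [318.8 238.2] [19, 9, 7, 4, 12] [586.8 216.8  71. ]
45 [320. 249.] [8, 6, 33, 34, 454] [578.8 215.9  71. ]
55 [320.4 248.3] [8, 2, 34, 39, 1013] [579.3 215.6  71. ]
65 [319.5 254.3] [0, 1, 49, 48, 1464] [574.8 216.2  71. ]
top [75 75 71] [315.44285667 204.10631419]
side [ 3 39 69] [344.77732288 249.44207272]
[100  89  50  47  32  37  47  47  48  47  47  46  46  39  46  61  59  62
  60]
[140 133 110  68  71  76  86  88  90  89  80  73  45  45  50  50  46  48
  46  44  47  39  56  91  93  95  97  96  99  98  82  86  85 133]
```

```bash
python3 -m jog '{"claw":[0.6,0.6,0.6,0,0,0,0,0],"xyz":[[0.01,0.015,0.3],[0,0,0.17],[0,0,0],[0,0,0],[0,0,0],[0,0,0],[0,0,0],[0,0,0]],"twist":[[0,0,0],[0,0,0],[0,0,0],[0,0,0],[0,0,0],[0,0,0],[0,0,0],[0,0,0]]}'; python3 -c "
from cell import readout;print(readout.read_state()['eef_pos'])"
```

```text
clock: 6.32
eef_pos: [578.0, 216.8, 63.3]
tool_rot: [-3.142, -0.0, -0.0]
force: [-0.3, 0.1, -0.1]
width: -0.0
gripper_force: 0.0
[578.0098155  216.75846624  63.25313272]
```

```bash
python3 - <<'E'
from h import *
w=optics.get_image("wrist"); s=optics.get_image("side"); s2=cv2.resize(s["color"][180:340,220:433],(0,0),fx=2.25,fy=2.25)
cv2.imwrite("pics/w3.png",np.hstack([cv2.resize(w["color"][120:420,160:480],(320,300)),s2[:300]])[:,:,::-1])
E
```

```text
(no output)
```

View pics/w3.png

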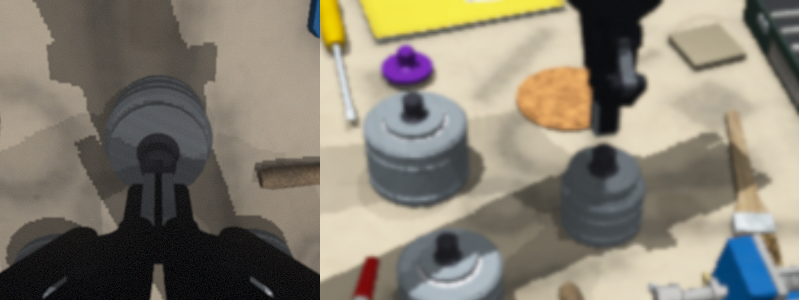

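```bash
python3 - <<'E'
from h import *
w=optics.get_image("wrist"); s=optics.get_image("side")
print(proj(s,(578,216.8,63.3)),proj(w,(578,216.8,63.3)))
def tri(a,b):
    (o1,d1),(o2,d2)=a,b
    t=np.linalg.lstsq(np.c_[d1,-d2],o2-o1,rcond=None)[0]; p,q=o1+d1*t[0],o2+d2*t[1]; return p.round(1),q.round(1)
print("tip",tri(ray(w,(319,305)),ray(s,(346.7,237.8))))
print("knobtop",tri(ray(w,(317,272)),ray(s,(345.8,246))))
print(-w["view"][:3,:3].T@w["view"][:3,3])
E
```

```text
[345.06340256 252.43464387] [315.32078658 274.40371626]
tip (array([578.7, 214.8,  99.8]), array([578.7, 214.8,  99.8]))
knobtop (array([584.5, 215.8,  74.2]), array([579.3, 219.3,  76.6]))
[660.74696507 215.35581088 241.89504136]
```

Wrist/side crop: shut fingertips at about z 100, above the knob (tip (605,132), knob top (603,148) in the crop): the reported TCP is about 36 mm lower than the real tips. Open and go lower carefully.

```bash
python3 -m jog '{"claw":[0.6,0.6,0.6,0.6,0.6,0.6,0.6],"xyz":[[0,0,0],[0,0,0],[0,0,0],[0,0,0.1],[0,0,0.1],[0,0,0.05],[0,0,0]],"twist":[[0,0,0],[0,0,0],[0,0,0],[0,0,0],[0,0,0],[0,0,0],[0,0,0]]}'; python3 - <<'E'
from h import *
w=optics.get_image("wrist"); s=optics.get_image("side"); s2=cv2.resize(s["color"][180:340,240:390],(0,0),fx=3,fy=3,interpolation=cv2.INTER_CUBIC)
cv2.imwrite("pics/w4.png",np.hstack([cv2.resize(w["color"][150:450,160:480],(320,300)),s2[60:360]])[:,:,::-1])
E
```

```text
clock: 7.4
eef_pos: [577.4, 216.5, 37.3]
tool_rot: [3.141, 0.001, -0.0]
force: [0.1, -0.7, -0.2]
width: 51.2
gripper_force: 0.0
```

View pics/w4.png

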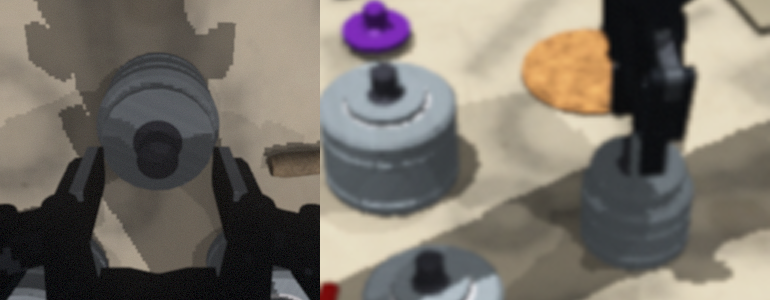

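```bash
python3 -m jog '{"claw":[0.6,0.6,0,0,0,0,0],"xyz":[[0,0,0.06],[0,0,0.03],[0,0,0],[0,0,0],[0,0,0],[0,0,0],[0,0,0]],"twist":[[0,0,0],[0,0,0],[0,0,0],[0,0,0],[0,0,0],[0,0,0],[0,0,0]]}'
```

```text
clock: 8.38
eef_pos: [578.2, 216.9, 29.4]
tool_rot: [-3.141, -0.001, -0.0]
force: [-0.2, 0.4, 2.4]
width: 17.4
gripper_force: 58.6
```

```bash
python3 -m jog '{"claw":[0,0,0,0],"xyz":[[0,0,-0.2],[0,0,-0.4],[0,0,-0.3],[0,0,0]],"twist":[[0,0,0],[0,0,0],[0,0,0],[0,0,0]]}'; python3 - <<'E'
from h import *
w=optics.get_image("wrist"); s=optics.get_image("side"); s2=cv2.resize(s["color"][160:310,240:390],(0,0),fx=2,fy=2,interpolation=cv2.INTER_CUBIC)
cv2.imwrite("pics/w5.png",np.hstack([w["color"][100:400,80:560],s2])[:,:,::-1])
E
```

```text
clock: 8.88
eef_pos: [579.6, 217.3, 121.1]
tool_rot: [-3.14, -0.004, -0.001]
force: [0.4, -0.1, -0.7]
width: 17.5
gripper_force: 58.7
```

View pics/w5.png

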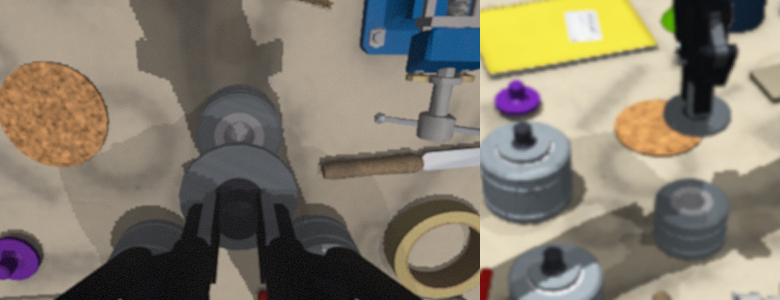

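Wrist crop: large lid hangs level in the grip, small jar open below with its bore at full-image (318,231). Measure it and carry the lid to the pad.

```bash
python3 - <<'E'
from h import *
w=optics.get_image("wrist"); s=optics.get_image("side"); t=optics.get_image("top")
print(atz(w,(318,231),46),atz(s,(345.5,260),46),proj(t,(578,217,46)), readout.read_state()["eef_pos"])
g=w["color"].min(2).astype(int)
print(g[231,270:365:4]); print(g[185:250:4,318])
E
python3 -m jog '{"claw":[0,0,0,0,0,0,0,0,0,0],"xyz":[[0.07,-0.4,0],[0,-0.45,0],[0,-0.45,0],[0,-0.39,0],[0,0,0.2],[0,0,0.4],[0,0,0.4],[0,0,0.2],[0,0,0],[0,0,0]],"twist":[[0,0,0],[0,0,0],[0,0,0],[0,0,0],[0,0,0],[0,0,0],[0,0,0],[0,0,0],[0,0,0],[0,0,0]]}'
```

```text
[581.  214.9  46. ] [579.3 214.9  46. ] [314.91432996 205.43306565] [576.74284196 216.26760276 117.42238927]
[ 62  69  69  68  71  67  93  92  82  76  90  96 120 119  88  73 100 106
 102  83  79  81  82  81]
[ 61  64  82  92  86  96  98 120 118 114 117 122 120 105  68  70  88]
clock: 10.38
eef_pos: [586.2, 386.2, 0.5]
tool_rot: [-3.14, -0.002, -0.001]
force: [0.1, -0.7, -1.0]
width: 17.6
gripper_force: 58.9
```

```bash
python3 -m jog '{"claw":[0,0,0,0],"xyz":[[0,0,0.07],[0,0,0.02],[0,0,0.015],[0,0,0]],"twist":[[0,0,0],[0,0,0],[0,0,0],[0,0,0]]}'
```

```text
clock: 10.88
eef_pos: [585.0, 385.7, -11.3]
tool_rot: [3.142, -0.0, -0.0]
force: [-0.1, -0.7, -1.3]
width: 17.3
gripper_force: 58.9
```

```bash
python3 -m jog '{"claw":[0,0,0],"xyz":[[0,0,0.015],[0,0,0.01],[0,0,0]],"twist":[[0,0,0],[0,0,0],[0,0,0]]}';python3 -m jog '{"claw":[0,0],"xyz":[[0,0,0.01],[0,0,0]],"twist":[[0,0,0],[0,0,0]]}'
```

```text
clock: 11.25
eef_pos: [585.3, 385.9, -12.6]
tool_rot: [-3.141, -0.001, -0.0]
force: [-1.9, -0.7, 5.3]
width: 16.9
gripper_force: 59.8
clock: 11.5
eef_pos: [585.3, 385.9, -12.7]
tool_rot: [-3.141, -0.001, -0.0]
force: [-3.3, -2.4, 11.9]
width: 17.4
gripper_force: 60.3
```

```bash
python3 -m jog '{"claw":[0.5,0.5,0.5,0.5,0.5,0.5,0.5,0.5,0.5,0.5,0.5,0.5],"xyz":[[0,0,0],[0,0,0],[0,0,0],[0,0,-0.4],[0,0,-0.5],[0,0,-0.2],[-0.28,0.488,0],[-0.28,0.488,0],[-0.28,0.488,0],[-0.28,0.488,0],[-0.28,0.488,0],[0,0,0]],"twist":[[0,0,0],[0,0,0],[0,0,0],[0,0,0],[0,0,0],[0,0,0],[0,0,0],[0,0,0],[0,0,0],[0,0,0],[0,0,0],[0,0,0]]}'; python3 - <<'E'
from h import *
w=optics.get_image("wrist"); s=optics.get_image("side"); s2=cv2.resize(s["color"][190:340,230:380],(0,0),fx=2,fy=2,interpolation=cv2.INTER_CUBIC)
cv2.imwrite("pics/w6.png",np.hstack([w["color"][150:450,80:560],s2])[:,:,::-1])
print(readout.read_state()["eef_pos"])
c=proj(w,(445,141.5,70)); print(c)
for t in (45,55,65,80): d,k=dark(w,c,24,t); print(t,d.round(1),k,atz(w,d,71))
E
```

```text
clock: 13.0
eef_pos: [441.3, 136.9, 94.6]
tool_rot: [3.138, 0.005, -0.006]
force: [0.7, 0.4, -0.3]
width: 43.0
gripper_force: 0.0
[445.17232463 141.70590366  95.04333754]
[308.50112784 253.07070227]
45 [314.5 259.9] [17, 15, 30, 32, 485] [440.6 137.6  71. ]
55 [315.4 258.1] [16, 12, 32, 36, 863] [441.9 137.   71. ]
65 [313.4 260.3] [0, 11, 49, 38, 1104] [440.3 138.4  71. ]
80 [310.5 261.4] [0, 10, 49, 39, 1481] [439.5 140.3  71. ]
```

View pics/w6.png

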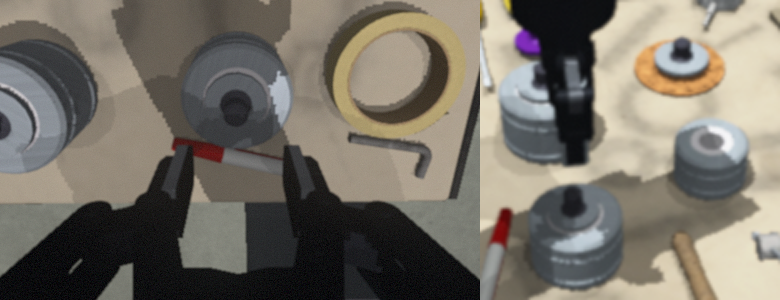

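Large lid stands level on the pad (crop (682,60)); small lid's knob at (315,258) full image. Re-measure now that the arm has settled.

```bash
python3 - <<'E'
from h import *
for i in range(2):
    w=optics.get_image("wrist")
    c=proj(w,(444,140,70))
    for t in (50,55): d,k=dark(w,c,24,t); print(t,d.round(1),k,atz(w,d,71))
print(readout.read_state()["eef_pos"])
E
```

```text
50 [322.4 263.9] [14, 12, 30, 35, 770] [441.6 137.3  71. ]
55 [322.6 263.4] [13, 11, 32, 37, 859] [442.  137.2  71. ]
50 [324.1 264.7] [14, 11, 31, 36, 781] [441.6 137.2  71. ]
55 [324.  264.3] [14, 11, 31, 36, 854] [441.9 137.2  71. ]
[445.83485391 143.07058002  95.0303289 ]
```

```bash
python3 -m jog '{"claw":[0.5,0.5,0.5,0.5,0,0,0,0,0],"xyz":[[-0.025,0.03,0.2],[0,0,0.3],[0,0,0.15],[0,0,0],[0,0,0],[0,0,0],[0,0,0],[0,0,0],[0,0,0]],"twist":[[0,0,0],[0,0,0],[0,0,0],[0,0,0],[0,0,0],[0,0,0],[0,0,0],[0,0,0],[0,0,0]]}'
```

```text
clock: 14.32
eef_pos: [443.2, 139.4, 30.9]
tool_rot: [-3.141, -0.002, -0.0]
force: [-0.5, 1.2, 6.5]
width: 13.4
gripper_force: 59.0
```

```bash
python3 -m jog '{"claw":[0,0,0,0,0,0,0,0,0,0],"xyz":[[0,0,-0.2],[0,0,-0.4],[0,0,-0.1],[0.45,-0.25,0],[0.45,-0.25,0],[0.46,-0.255,0],[0,0,0.3],[0,0,0.15],[0,0,0],[0,0,0]],"twist":[[0,0,0],[0,0,0],[0,0,0],[0,0,0],[0,0,0],[0,0,0],[0,0,0],[0,0,0],[0,0,0],[0,0,0]]}'; python3 - <<'E'
from h import *
w=optics.get_image("wrist"); s=optics.get_image("side"); s2=cv2.resize(s["color"][190:340,290:410],(0,0),fx=4,fy=4,interpolation=cv2.INTER_CUBIC)
w2=cv2.resize(w["color"][130:330,220:380],(0,0),fx=2,fy=2,interpolation=cv2.INTER_CUBIC)
cv2.imwrite("pics/w7.png",np.hstack([w2,s2[100:500]])[:,:,::-1])
print(readout.read_state()["eef_pos"],proj(w,(580,215,46)),proj(s,(580,215,46)))
E
```

```text
clock: 15.58
eef_pos: [578.5, 214.0, 55.7]
tool_rot: [-3.141, -0.001, -0.001]
force: [0.5, -0.1, -0.1]
width: 13.2
gripper_force: 58.6
[579.01526417 214.31270084  56.21959961] [313.88976104 265.47016868] [345.86339817 259.91670747]
```

View pics/w7.png

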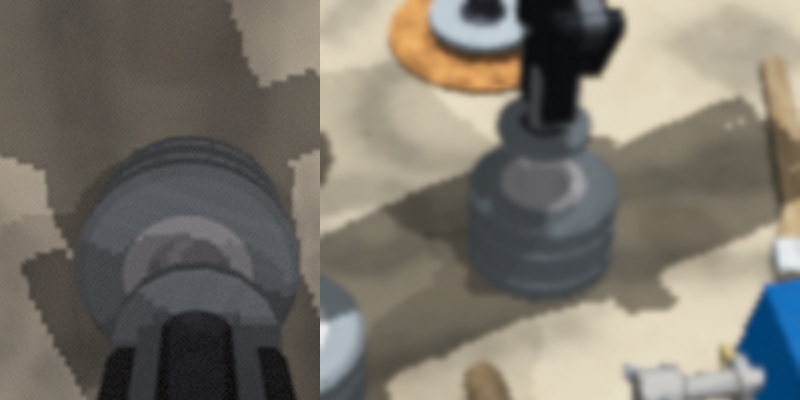

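Lid hovers over the small jar: in the wrist crop lid centre column ≈195 vs jar/bore ≈188 (about 2 mm to +y); side view shows columns aligned (544 vs 543). Correct and lower.

```bash
python3 -m jog '{"claw":[0,0,0,0,0],"xyz":[[0.005,-0.02,0.1],[0,0,0.13],[0,0,0.05],[0,0,0.03],[0,0,0]],"twist":[[0,0,0],[0,0,0],[0,0,0],[0,0,0],[0,0,0]]}'; python3 -m jog '{"claw":[0,0],"xyz":[[0,0,0.02],[0,0,0]],"twist":[[0,0,0],[0,0,0]]}'
```

```text
clock: 16.3
eef_pos: [579.6, 216.4, 24.0]
tool_rot: [-3.141, -0.001, -0.0]
force: [2.8, 0.7, -1.8]
width: 12.9
gripper_force: 58.5
clock: 16.55
eef_pos: [579.9, 216.4, 23.0]
tool_rot: [-3.141, -0.002, -0.001]
force: [2.5, 0.4, 4.0]
width: 13.2
gripper_force: 59.1
```

```bash
python3 -m jog '{"claw":[0,0.5,0.5,0.5,0.5,0.5,0.5,0.5,0.5,0.5,0.5,0.5],"xyz":[[0,0,0.01],[0,0,0],[0,0,0],[0,0,-0.3],[0,0,-0.5],[-0.48,-0.27,0],[-0.48,-0.27,0],[-0.48,-0.27,0],[0,0,0],[0,0,0],[0,0,0],[0,0,0]],"twist":[[0,0,0],[0,0,0],[0,0,0],[0,0,0],[0,0,0],[0,0,0],[0,0,0],[0,0,0],[0,0,0],[0,0,0],[0,0,0],[0,0,0]]}'; python3 - <<'E'
from h import *
w=optics.get_image("wrist"); s=optics.get_image("side"); s2=cv2.resize(s["color"][190:340,240:390],(0,0),fx=2,fy=2,interpolation=cv2.INTER_CUBIC)
cv2.imwrite("pics/w8.png",np.hstack([w["color"][150:450,80:560],s2])[:,:,::-1])
print(readout.read_state()["eef_pos"])
c=proj(w,(434.5,299,79)); print(c)
for t in (50,55): d,k=dark(w,c,24,t); print(t,d.round(1),k,atz(w,d,79))
E
```

```text
clock: 18.05
eef_pos: [435.9, 296.3, 101.0]
tool_rot: [3.141, -0.0, -0.003]
force: [1.1, 0.1, -0.4]
width: 42.7
gripper_force: 0.0
[435.5958897  296.66953407 100.99281791]
[311.5578052  262.12888933]
50 [310.2 267.3] [7, 11, 34, 36, 835] [430.9 299.9  79. ]
55 [310.1 265.6] [7, 9, 34, 39, 1010] [432.1 300.   79. ]
```

View pics/w8.png

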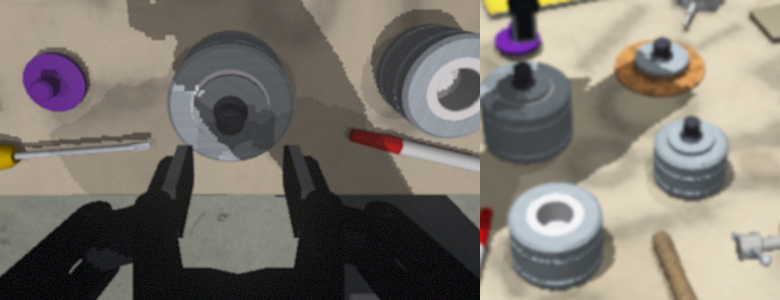

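Small lid is home and level; medium lid's knob at (310,266), medium jar's bore empty at side (278,296). Grip the grey medium lid.

```bash
python3 - <<'E'
from h import *
s=optics.get_image("side"); t=optics.get_image("top"); w=optics.get_image("wrist")
g=s["color"].min(2)[270:345,250:310]; 
print(atz(s,(278,296.5),54), proj(t,(444,140,54)),proj(w,(444,140,54)))
h=t["color"].min(2)[262:296,342:378]
for im,c,r in ((s,(278,296),16),(t,(358,277),14)):
    u,v=c; p=im["color"].min(2)[v-r:v+r+1,u-r:u+r+1]; b=(p>190).astype(np.uint8)
    cs,_=cv2.findContours(b,cv2.RETR_EXTERNAL,cv2.CHAIN_APPROX_NONE); k=max(cs,key=cv2.contourArea)
    e=cv2.fitEllipse(cv2.convexHull(k)); cc=np.array(e[0])+[u-r,v-r]; print(cc,e[1],atz(im,cc,54))
E
python3 -m jog '{"claw":[0.5,0.5,0.5,0.5,0,0,0,0,0],"xyz":[[-0.03,-0.04,0.2],[0,0,0.3],[0,0,0.13],[0,0,0],[0,0,0],[0,0,0],[0,0,0],[0,0,0],[0,0,0]],"twist":[[0,0,0],[0,0,0],[0,0,0],[0,0,0],[0,0,0],[0,0,0],[0,0,0],[0,0,0],[0,0,0]]}'
```

```text
[443.9 136.1  54. ] [358.30371733 276.75173845] [536.95020366 235.2063289 ]
[278.63969231 296.45209312] (26.439395904541016, 36.518638610839844) [445. 136.  54.]
clock: 19.42
eef_pos: [432.8, 301.8, 39.2]
tool_rot: [-3.14, -0.002, -0.001]
force: [-1.0, -1.5, 6.4]
width: 15.0
gripper_force: 58.8Traceback (most recent call last):
  File "<stdin>", line 8, in <module>
ValueError: max() iterable argument is empty
```

```bash
python3 -m jog '{"claw":[0,0,0,0,0,0,0,0,0,0,0],"xyz":[[0,0,-0.2],[0,0,-0.4],[0,0,0],[0.03,0.4,0],[0.03,0.4,0],[0.03,0.4,0],[0.02,0.43,0],[0,0,0.25],[0,0,0.12],[0,0,0],[0,0,0]],"twist":[[0,0,0],[0,0,0],[0,0,0],[0,0,0],[0,0,0],[0,0,0],[0,0,0],[0,0,0],[0,0,0],[0,0,0],[0,0,0]]}'; python3 - <<'E'
from h import *
w=optics.get_image("wrist"); s=optics.get_image("side"); s2=cv2.resize(s["color"][235:335,220:330],(0,0),fx=4,fy=4,interpolation=cv2.INTER_CUBIC)
w2=cv2.resize(w["color"][130:330,240:400],(0,0),fx=2,fy=2,interpolation=cv2.INTER_CUBIC)
cv2.imwrite("pics/w9.png",np.hstack([w2,s2])[:,:,::-1])
print(readout.read_state()["eef_pos"])
E
```

```text
clock: 20.8
eef_pos: [443.0, 139.1, 61.3]
tool_rot: [-3.141, -0.0, 0.001]
force: [-0.6, -0.6, -0.8]
width: 15.2
gripper_force: 58.8
[443.28680668 138.96095612  61.59906918]
```

View pics/w9.png

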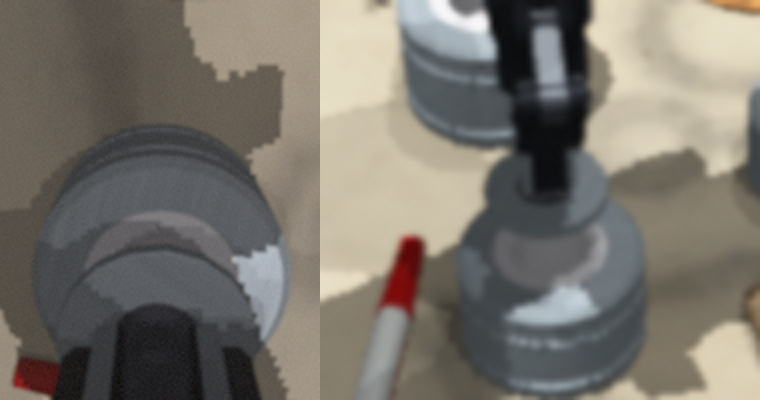

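Lid aligned above the medium jar (wrist columns 159 vs 161; side 547 vs 552, explained by perspective). Lower.

```bash
python3 -m jog '{"claw":[0,0,0,0,0],"xyz":[[0.005,0,0.1],[0,0,0.12],[0,0,0.04],[0,0,0.03],[0,0,0]],"twist":[[0,0,0],[0,0,0],[0,0,0],[0,0,0],[0,0,0]]}'; python3 -m jog '{"claw":[0,0],"xyz":[[0,0,0.015],[0,0,0]],"twist":[[0,0,0],[0,0,0]]}'
```

```text
clock: 21.52
eef_pos: [443.3, 138.2, 31.9]
tool_rot: [3.141, 0.0, -0.0]
force: [-0.2, 0.7, -0.8]
width: 15.1
gripper_force: 58.6
clock: 21.78
eef_pos: [443.5, 138.2, 31.2]
tool_rot: [-3.141, -0.001, -0.0]
force: [-0.8, 0.1, 4.9]
width: 14.8
gripper_force: 59.4
```

```bash
python3 -m jog '{"claw":[0,0.5,0.5,0.5,0.5,0.5,0.5,0.5,0.5,0.5,0.5,0.5],"xyz":[[0,0,0.005],[0,0,0],[0,0,0],[0,0,-0.3],[0,0,-0.45],[0.284,-0.495,0],[0.284,-0.495,0],[0.284,-0.495,0],[0.284,-0.495,0],[0.284,-0.495,0],[0,0,0],[0,0,0]],"twist":[[0,0,0],[0,0,0],[0,0,0],[0,0,0],[0,0,0],[0,0,0],[0,0,0],[0,0,0],[0,0,0],[0,0,0],[0,0,0],[0,0,0]]}'; python3 -c "
from h import *
for i in range(3): w=optics.get_image('wrist')
print(readout.read_state()['eef_pos']); c=proj(w,(585,386,29))
for t in (50,55): d,k=dark(w,c,24,t); print(t,d.round(1),k,atz(w,d,29))
s=optics.get_image('side')
u,v,r=262,234,18; p=s['color'].min(2)[v-r:v+r+1,u-r:u+r+1]
for th in (170,190,205):
    b=(p>th).astype(np.uint8); cs,_=cv2.findContours(b,cv2.RETR_EXTERNAL,cv2.CHAIN_APPROX_NONE)
    if cs:
        k=max(cs,key=cv2.contourArea); e=cv2.fitEllipse(cv2.convexHull(k)); cc=np.array(e[0])+[u-r,v-r]; print(th,cc,e[1],atz(s,cc,62))
"
```

```text
clock: 23.28
eef_pos: [584.8, 384.8, 104.2]
tool_rot: [3.14, 0.001, -0.0]
force: [0.4, -0.6, -1.2]
width: 42.7
gripper_force: 0.0
[585.37119746 383.9390851  105.18007936]
50 [315.6 231.2] [12, 7, 29, 32, 617] [587.7 384.1  29. ]
55 [315.5 231.9] [12, 7, 30, 32, 721] [587.2 384.2  29. ]
170 [260.98263931 225.85248947] (14.161542892456055, 45.865962982177734) [432.8 323.4  62. ]
190 [256.12533474 226.11665344] (9.96147632598877, 25.266155242919922) [423.3 324.2  62. ]
205 [254.99598026 229.12210369] (7.073364734649658, 18.980587005615234) [420.4 315.   62. ]
```

```bash
python3 -m jog '{"claw":[0.5,0.5,0.5,0.5,0.5,0,0,0,0,0],"xyz":[[0.01,-0.01,0.4],[0,0,0.4],[0,0,0.25],[0,0,0.11],[0,0,0],[0,0,0],[0,0,0],[0,0,0],[0,0,0],[0,0,0]],"twist":[[0,0,0],[0,0,0],[0,0,0],[0,0,0],[0,0,0],[0,0,0],[0,0,0],[0,0,0],[0,0,0],[0,0,0]]}'
```

```text
clock: 24.72
eef_pos: [587.7, 387.2, -9.1]
tool_rot: [-3.14, -0.002, -0.001]
force: [-1.2, -0.9, 6.5]
width: 16.7
gripper_force: 58.6
```

```bash
python3 -m jog '{"claw":[0,0,0,0,0,0,0,0,0,0,0,0],"xyz":[[0,0,-0.2],[0,0,-0.5],[0,0,-0.5],[-0.4,0.21,0],[-0.4,0.21,0],[-0.4,0.21,0],[-0.33,0.22,0],[0,0,0.25],[0,0,0.15],[0,0,0],[0,0,0],[0,0,0]],"twist":[[0,0,0],[0,0,0],[0,0,0],[0,0,0],[0,0,0],[0,0,0],[0,0,0],[0,0,0],[0,0,0],[0,0,0],[0,0,0],[0,0,0]]}'; python3 - <<'E'
from h import *
w=optics.get_image("wrist"); s=optics.get_image("side"); s2=cv2.resize(s["color"][180:280,205:315],(0,0),fx=4,fy=4,interpolation=cv2.INTER_CUBIC)
w2=cv2.resize(w["color"][130:330,240:400],(0,0),fx=2,fy=2,interpolation=cv2.INTER_CUBIC)
cv2.imwrite("pics/w10.png",np.hstack([w2,s2])[:,:,::-1])
print(readout.read_state()["eef_pos"])
E
```

```text
clock: 26.22
eef_pos: [434.1, 302.2, 69.6]
tool_rot: [-3.141, -0.001, -0.0]
force: [-0.7, 0.5, -2.0]
width: 17.0
gripper_force: 58.9
[433.8931227  302.08291196  69.55450717]
```

View pics/w10.png

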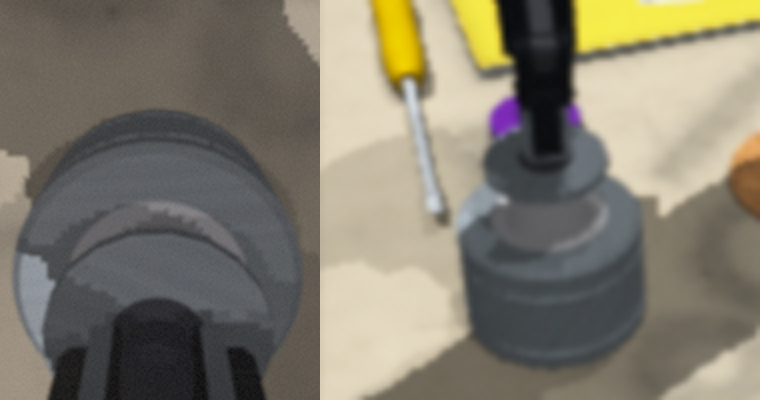

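Lid aligned over the large jar (wrist columns 157 vs 157.5; side 546 vs 550 with perspective). Lower.

```bash
python3 -m jog '{"claw":[0,0,0,0,0],"xyz":[[-0.005,0,0.1],[0,0,0.12],[0,0,0.03],[0,0,0.02],[0,0,0]],"twist":[[0,0,0],[0,0,0],[0,0,0],[0,0,0],[0,0,0]]}'; python3 -m jog '{"claw":[0,0],"xyz":[[0,0,0.015],[0,0,0]],"twist":[[0,0,0],[0,0,0]]}'
```

```text
clock: 26.95
eef_pos: [433.0, 301.9, 42.0]
tool_rot: [-3.141, -0.0, -0.0]
force: [0.7, -0.1, -1.4]
width: 16.8
gripper_force: 59.0
clock: 27.2
eef_pos: [433.2, 301.8, 41.0]
tool_rot: [-3.141, -0.0, -0.001]
force: [-0.1, -0.9, 1.7]
width: 16.8
gripper_force: 59.2
```

```bash
python3 -m jog '{"claw":[0,0],"xyz":[[0,0,0.01],[0,0,0]],"twist":[[0,0,0],[0,0,0]]}'; python3 -m jog '{"claw":[0.5,0.5,0.5,0.5,0.5,0.5,0.5,0.5,0.5],"xyz":[[0,0,0],[0,0,0],[0,0,0],[0,0,-0.3],[0,0,-0.5],[0,0,-0.5],[0.2,0.3,-0.3],[0,0,0],[0,0,0]],"twist":[[0,0,0],[0,0,0],[0,0,0],[0,0,0],[0,0,0],[0,0,0],[0,0,0],[0,0,0],[0,0,0]]}'; python3 - <<'E'
from h import *
w=optics.get_image("wrist"); s=optics.get_image("side"); s2=cv2.resize(s["color"][190:345,225:375],(0,0),fx=3,fy=3,interpolation=cv2.INTER_CUBIC)
w2=w["color"][40:500,160:510][:465]; h=min(len(w2),len(s2))
cv2.imwrite("pics/w11.png",np.hstack([w2[:h],s2[:h]])[:,:,::-1])
E
```

```text
clock: 27.45
eef_pos: [433.2, 301.7, 40.7]
tool_rot: [-3.141, -0.001, -0.001]
force: [-1.7, -1.1, 8.7]
width: 17.0
gripper_force: 60.2
clock: 28.58
eef_pos: [452.2, 271.9, 199.1]
tool_rot: [3.141, 0.001, -0.0]
force: [-1.0, -0.2, 0.0]
width: 42.3
gripper_force: 0.0
```

View pics/w11.png

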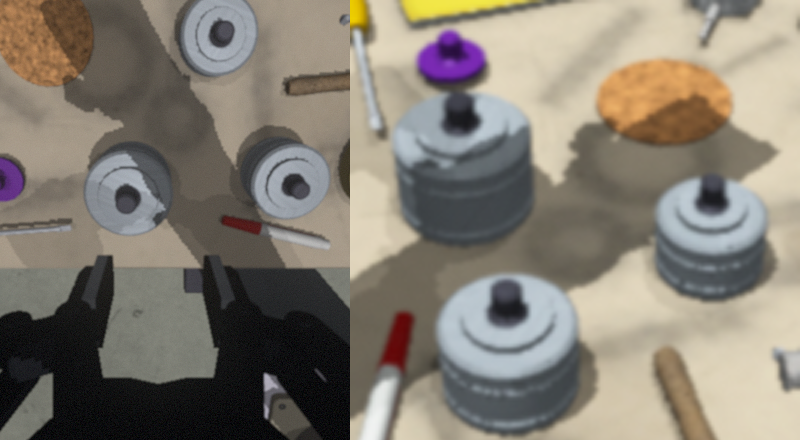

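All three lids sit level and centred: large (460,115), small (712,195) and medium (508,300) in the side crop. The pad is empty and the arm is clear.

```bash
python3 -c "
from cell import order;print(order.finish_job())"
```

```text
the job is handed in; nothing more can be done
None
```

I swapped the lids round and handed the job in at about 29 s; in the last pictures each lid sits level and fully home on the jar of its own size, the pad is empty and the arm is clear, but no verdict came back.

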